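# Fetch a jar from behind the latched sliding lids of a display case

### The job

A customer wants the jar with the yellow lid from the display case. Release the latch of the clear sliding lid above it, slide that lid all the way past the other one, and stand the jar upright on the grey counter mat. Then push the lid fully home until its latch has snapped in again. Leave the other lid shut and the other jar standing in its place.

Things in the scene. Friction and masses are not known exactly. Their poses are not given: they have to be found in the camera images.
- case: Glass display case, aluminium frame, 192 mm deep (x) x 360 wide (y) x 130 high, fixed. Origin: centre of its underside; -x is its front (robot side), +y its left. Inner floor 18 mm up. Compartments y -165 to -4 (right) and 4 to 165 (left), x -81 to 81; the divider is only 68 mm high. One 5 mm clear lid over each, right lid top at 120 mm, left at 127: the right one passes under the left.
- right_lid (a joint): Slide of the right (lower) lid: 0 shut and latched, grows to 0.136 m as it slides to the case's +y under the left lid, leaving a 136 mm opening at the right end; hard stops at -0.002 and 0.136. About 2 N of friction; it stays where it is left. In the last 5 mm before shut a rubber buffer pushes it open with 4 to 5 N.
- left_lid (a joint): Slide of the left (upper) lid: 0 shut and latched, grows to 0.136 m as it slides to the case's -y over the right lid, leaving a 136 mm opening at the left end; else like the right lid.
- right_pull (a point): Grip of the right lid's squeeze latch, 8 mm below the pull's top. In case axes: black post x -18 to -8 mm, 18 wide in y; red sprung tab x 9 to 17, 10 wide; between them, 5 to 9 mm toward the case's middle, a black web x -18 to 7 to push the lid shut by. Pinch post and tab along x from above. A fixed steel strike, x 18 to 32, reaches 20 mm toward the middle, its top 20 mm below this point.
- left_pull (a point): The same on the left lid (mirrored in y). When a lid is fully open its pull stands beside the other lid's edge; the pulls stand up 34 mm and more over the lids, so an opened lid's pull can be in the way of a gripper's body.
- right_latch (a joint): Red tab of the right lid: 0 bolt out (locking if the lid is shut), 0.009 m fully squeezed towards the post; free from 0.006. Spring 4 N at rest to 7 N squeezed; keep it squeezed until the lid has moved 25 mm. The bolt has a slanted back: pushing the lid shut by the black web with about 10 N cams it over the strike (not while a finger bears on the tab); it snaps in as the lid passes 0.
- left_latch (a joint): Red tab of the left lid, like the right one.
- jar_mid (a point): Centre (half-way up) of the wanted jar: peach preserve with a cream-yellow screw lid, 60 mm diameter, 92 high, its lid 54 in diameter from 28 to 46 mm above this point; 0.3 kg; stands upright on the floor of either compartment.
- plum_jar_mid (a point): Centre (half-way up) of the other jar: dark plum preserve, silver lid, 70 mm diameter, 86 high; it stands in the other compartment and stays there.
- mat_top (a point): Centre of the top face of the grey rubber counter mat in front of the case, 80 (x) x 150 (y) x 4 mm, turned as the case is, fixed.

How it is judged:
By the outcome, as a careful person would: the job done as asked, in the order asked, and still so for the second after the job is handed in, with the robot touching nothing.
It also fails if it takes over 72 s, if anything falls off the work surface, if the arm or the gripper's body presses on something with over 40 N, if the wrist force passes 120 N, or if a joint passes its speed limit or range.

### The arm

A 7-joint arm with a two-finger parallel gripper is mounted at the origin on a cart in front of the work surface, level with it; the furniture and walls round the work are solid. World frame = base frame: x ahead of the robot, y to its left, z up, the work surface at z = 0. Lengths are in m, angles in rad, forces in N, time in s.
With the tool pointing down it reaches from about 0.35 to 0.775 m from the base axis. Payload 3.1 kg.
Tool frame: the origin (TCP) lies midway between the tips of the shut fingers; the grasp point (between the pads) lies 19 mm behind it (env.grip_point_offset is the distance from the TCP to the grasp point, in m); z points along the fingers, y is the line along which they close (so a half turn about z gives the same grasp; the last joint's range is limited). The gripper opens to 85 mm and grips with 20 to 120 N. Pads are 22 mm wide; open, the fingers measure 114 mm over their backs; the gripper's body (76 mm by 85 mm) begins 54 mm behind the grasp point. The pads swing forward as they close: fully open they stand 13 mm farther back than shut.
Start: joints at [1.107, 0.311, 0.014, 1.512, -0.004, 1.319, -0.027], TCP at [0.225, -0.502, 0.231] pointing down, gripper open.
Joint ranges: [-2.7, 2.7], [-0.3, 1.91], [-1.27, 1.3], [0.12, 2.57], [-1.44, 4.58], [0.2, 2.03], [-3.05, 3.05]. Speed limits (rad/s): [2.79, 2.79, 3.14, 3.14, 3.14, 3.14, 3.14].

### API

Orientations are given as a rotation vector (axis times angle).
In Python, from station import env, viewer gives the robot as it stands.
- The arm moves only by the shell command python3 -m pendant 'ROWS' [OPENING]. ROWS is JSON, a list of rows, each a list of 2 entries, a list of its own where there are three numbers: the shift along the tool's x, y, z in cm, then the turn about the tool's z in rad. In form: [[[x, y, z], roll], ...]. A call has 1 to 8 rows; each row shifts and turns the commanded pose from where the row before left it, along the tool's axes as they then stand; what a row does not reach is not made up. A row lasts 1/10 s, in which the tool goes at most 50 mm and 8.59 degrees, less where a joint would pass 70% of its speed; a pose out of reach is approached as far as the arm can. A call with a gripper value outside its range is refused whole. OPENING is the finger opening in cm, from 0 to 8.54, set as the call begins (- or left out, the last holds). The fingers move at their own pace and stop on an object; the grip force is fixed at half the most. Time passes only in rows, so rows that do not move let the fingers close. It gives the time, the measured TCP pose, the force, the opening and the grip force at its end, in the units of the state.
- env.state(): the state, without advancing time (a new reading comes with each control period).
- viewer.capture(name): name is "scene" or "top" or "wrist"; returns a dict with "image" (400x640x3 uint8, red, green, blue), "range_z" (400x640 float32, m along the optical axis (not along the pixel's ray), 0 where there is no reading), "fx", "fy", "cx", "cy" (pixels), "R" (3x3) and "t" (3): a world point X has camera coordinates R X + t. Camera axes: x right, y down, z forward; pixel columns grow to the right and rows downward; lengths in m; the calibration is good to about 2 mm. A picture is of the moment at which its call begins.
- env.hand_in(): hands the job in; it is judged then, once.
Trained networks look in a picture, given as the dict that the camera call returned (one of the last four; its "shot" number tells which), for a name from the list of things; names that differ only in an ending like _2 or _b are one class to them, and where a whole thing is asked for, a point or a joint stands for the part that bears it (a point fixed in the world has none). Each returns a list of dicts, best first, with "confidence" (0 to 1); they miss things now and then, are a little off and sometimes report something else, mostly with a low value. They report only what shows in the picture. A call takes as long as a camera call.
- viewer.spot_in(picture, thing): "position" ([column, row] in pixels, amid what is visible of it).
- viewer.landmark_of(picture, thing): "position" ([column, row] in pixels: a listed point, or the origin of a listed thing).
The state is a dict: "clock": time; "joint_pos": joint angles; "dq": joint speeds; "joint_efforts": joint torques, N m; "position": TCP position; "tool_rot": TCP orientation; "ft_force": force on the tool from outside, world axes, zero at the start; "ft_torque": the same for the moment, N m; "gripper_width": finger opening in m; "finger_force": force on a finger pad.
Only numpy, scipy, OpenCV 4.12 (cv2) and the standard library are available. Lean on these libraries where they do the work, as an engineer would, in place of code of your own. Each camera call takes 0.05 s, during which the arm holds its last target. There are 200 camera calls.

## Working session

There is one attempt and no reset: what is moved stays moved. The work goes in short steps, Python scripts to look and compute and a shell command to move; the robot and the scene stay as the last step left them, time stands still between calls to the robot, and variables do not carry over. Pictures are saved under pics/ and viewed, at most 12 in all, crops included, and the job is handed in when it is done.

```bash
ls; mkdir -p pics; cat > h.py <<'E'
import numpy as np, cv2
from station import env, viewer
from scipy.spatial.transform import Rotation as Ro
def world(p,uv,d=None,z=None):
    u,v=uv
    ray=np.array([(u-p["cx"])/p["fx"],(v-p["cy"])/p["fy"],1.])
    R=np.array(p["R"]);t=np.array(p["t"])
    o=-R.T@t; w=R.T@ray
    if z is not None: s=(z-o[2])/w[2]
    else:
        s=d if d else np.median(p["range_z"][int(v)-1:int(v)+2,int(u)-1:int(u)+2])
    return o+s*w
E
python3 - <<'E'
from h import *
s=env.state(); print(s["clock"],s["position"],s["tool_rot"],env.grip_point_offset)
for n in ["top","scene"]:
    p=viewer.capture(n); cv2.imwrite(f"pics/{n}0.png",p["image"][:,:,::-1])
    for th in ["case","right_pull","left_pull","jar_mid","plum_jar_mid","mat_top"]:
        l=viewer.landmark_of(p,th)[:2]
        print(n,th,[(np.round(x["position"],1).tolist(),round(x["confidence"],2),world(p,x["position"]).round(3).tolist()) for x in l])
E
```

```text
pics
0.0 [ 0.22490417 -0.50110663  0.23020396] [-3.06969204e+00 -6.57335336e-01  9.23643833e-04] 0.0187
top case [([317.4, 189.4], 0.69, [0.61, -0.01, 0.125])]
top right_pull [([400.0, 203.1], 0.73, [0.582, -0.172, 0.151])]
top left_pull [([241.6, 206.9], 0.75, [0.568, 0.137, 0.151]), ([319.5, 189.1], 0.49, [0.61, -0.014, 0.125])]
top jar_mid []
top plum_jar_mid []
top mat_top [([302.5, 256.5], 0.75, [0.475, 0.022, 0.004])]
scene case [([303.0, 230.0], 0.6, [0.655, 0.036, 0.126])]
scene right_pull [([280.9, 148.5], 0.83, [0.584, -0.168, 0.15])]
scene left_pull [([361.4, 239.1], 0.61, [0.57, 0.134, 0.152])]
scene jar_mid [([283.4, 149.6], 0.4, [0.582, -0.159, 0.154])]
scene plum_jar_mid []
scene mat_top []
```

View pics/top0.png

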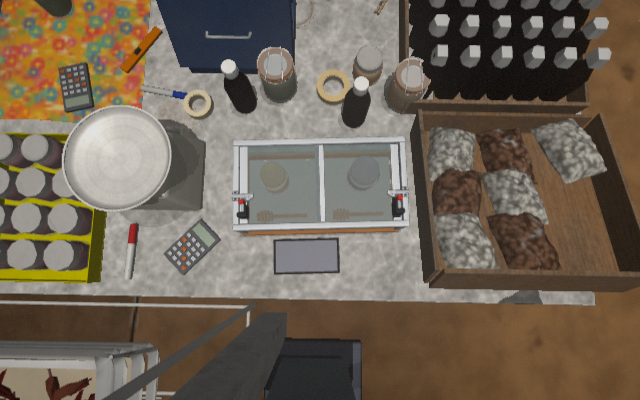

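View pics/scene0.png

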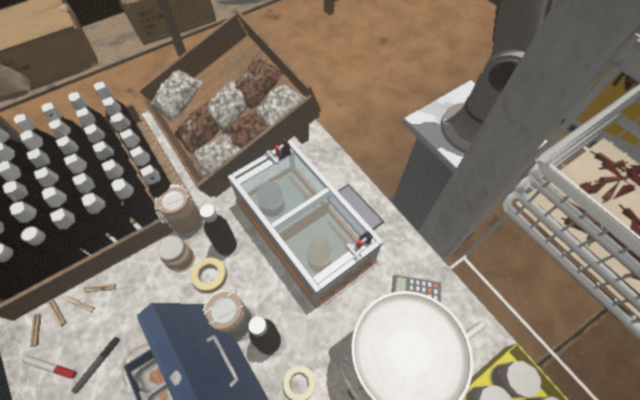

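The top view shows the yellow lid at about (274,176) in the left compartment and the silver lid at (364,172) in the right, so the left lid is the one to open. A dark pole and the pot could be obstacles, so I'll check those and the case geometry.

```bash
python3 - <<'E'
from h import *
p=viewer.capture("top")
print("jar top",world(p,(274,176),z=.11),"plum",world(p,(364,172),z=.104))
for n,uv,z in [("FL",(234,230),.127),("FR",(408,227),.127),("BL",(236,143),.127),("BR",(405,139),.127)]: print(n,world(p,uv).round(3),world(p,uv,z=z).round(3))
for n in ["top","scene"]:
    q=p if n=="top" else viewer.capture("scene")
    v,u=np.mgrid[0:400:4,0:640:4]; d=q["range_z"][::4,::4]
    c=np.stack([(u-q["cx"])/q["fx"]*d,(v-q["cy"])/q["fy"]*d,d],-1)
    w=(c-q["t"])@q["R"]
    m=(d>0)&(w[...,2]>.13)&(abs(w[...,0]-.4)<.5)&(abs(w[...,1])<.8)
    cells={}
    for x in w[m]:
        k=(round(x[0]/.1)*.1,round(x[1]/.1)*.1); k=(round(k[0],1),round(k[1],1)); cells.setdefault(k,[]).append(x[2])
    print(n,{k:(round(min(a),2),round(max(a),2)) for k,a in sorted(cells.items())})
w=viewer.capture("wrist"); s=env.state()
R=Ro.from_rotvec(s["tool_rot"]).as_matrix(); cam=-np.array(w["R"]).T@w["t"]
print("cam in tool",R.T@(cam-s["position"]),"axis in tool",R.T@np.array(w["R"])[2], w["fx"],s["joint_pos"])
E
```

```text
jar top [0.63858713 0.08085514 0.11      ] plum [ 0.65229183 -0.10666352  0.104     ]
FL [0.532 0.181 0.002] [0.524 0.155 0.127]
FR [ 0.547 -0.221 -0.002] [ 0.537 -0.193  0.127]
BL [0.702 0.159 0.129] [0.703 0.16  0.127]
BR [ 0.757 -0.215 -0.001] [ 0.719 -0.188  0.127]
top {(0.2, 0.1): (np.float64(0.15), np.float64(0.23)), (0.2, 0.2): (np.float64(0.23), np.float64(0.23)), (0.2, 0.3): (np.float64(0.23), np.float64(0.24)), (0.2, 0.4): (np.float64(0.24), np.float64(0.27)), (0.2, 0.5): (np.float64(0.24), np.float64(0.24)), (0.3, 0.1): (np.float64(0.14), np.float64(0.28)), (0.3, 0.2): (np.float64(0.14), np.float64(0.41)), (0.3, 0.3): (np.float64(0.23), np.float64(0.41)), (0.3, 0.4): (np.float64(0.24), np.float64(0.4)), (0.3, 0.5): (np.float64(0.23), np.float64(0.3)), (0.4, -0.6): (np.float64(0.15), np.float64(0.21)), (0.4, -0.5): (np.float64(0.14), np.float64(0.22)), (0.4, -0.4): (np.float64(0.13), np.float64(0.22)), (0.4, -0.3): (np.float64(0.13), np.float64(0.22)), (0.4, -0.2): (np.float64(0.13), np.float64(0.21)), (0.5, -0.6): (np.float64(0.13), np.float64(0.23)), (0.5, -0.5): (np.floa
[... 4745 characters left out ...]
0.13), np.float64(0.13)), (0.8, -0.1): (np.float64(0.13), np.float64(0.19)), (0.8, 0.2): (np.float64(0.13), np.float64(0.19)), (0.9, -0.6): (np.float64(0.13), np.float64(0.21)), (0.9, -0.5): (np.float64(0.14), np.float64(0.21)), (0.9, -0.4): (np.float64(0.13), np.float64(0.21)), (0.9, -0.3): (np.float64(0.13), np.float64(0.21)), (0.9, -0.2): (np.float64(0.13), np.float64(0.21)), (0.9, 0.1): (np.float64(0.13), np.float64(0.13)), (0.9, 0.2): (np.float64(0.14), np.float64(0.19))}
cam in tool [ 0.08133753 -0.00017976 -0.14274744] axis in tool [-3.17907473e-01  1.22596105e-04  9.48121735e-01] 298.52982428510853 [ 1.10729439  0.31088606  0.01394986  1.51147425 -0.00438893  1.31918471
 -0.02717716]
```

```bash
python3 - <<'E'
from h import *
for n in ["top","scene"]:
    q=viewer.capture(n)
    v,u=np.mgrid[0:400,0:640]; d=q["range_z"]
    c=np.stack([(u-q["cx"])/q["fx"]*d,(v-q["cy"])/q["fy"]*d,d],-1)
    w=(c-q["t"])@q["R"]
    m=(d>0)&(w[...,0]>.05)&(w[...,0]<.6)&(w[...,1]>0.03)&(w[...,1]<.6)
    for z in np.arange(.15,.95,.05):
        a=w[m&(abs(w[...,2]-z)<.025)]
        if len(a)>3: print(n,round(z,2),len(a),"x",np.percentile(a[:,0],[0,50,100]).round(2),"y",np.percentile(a[:,1],[0,2,50,100]).round(2), "at x-max y",a[a[:,0].argmax(),1].round(2))
E
```

```text
top 0.15 2810 x [0.21 0.56 0.6 ] y [0.03 0.03 0.12 0.33] at x-max y 0.27
top 0.2 2581 x [0.22 0.57 0.6 ] y [0.11 0.11 0.34 0.44] at x-max y 0.44
top 0.25 4246 x [0.23 0.27 0.33] y [0.11 0.11 0.37 0.52] at x-max y 0.25
top 0.3 2201 x [0.25 0.28 0.33] y [0.11 0.12 0.29 0.48] at x-max y 0.31
top 0.35 891 x [0.28 0.31 0.34] y [0.23 0.23 0.25 0.43] at x-max y 0.33
top 0.4 2930 x [0.28 0.33 0.35] y [0.23 0.23 0.3  0.4 ] at x-max y 0.39
top 0.6 12 x [0.35 0.35 0.35] y [0.25 0.25 0.25 0.25] at x-max y 0.25
scene 0.15 2115 x [0.05 0.54 0.6 ] y [0.03 0.03 0.13 0.25] at x-max y 0.12
scene 0.2 3361 x [0.05 0.57 0.6 ] y [0.03 0.12 0.34 0.56] at x-max y 0.38
scene 0.25 9035 x [0.05 0.26 0.33] y [0.03 0.13 0.36 0.56] at x-max y 0.25
scene 0.3 4424 x [0.05 0.31 0.34] y [0.03 0.12 0.32 0.52] at x-max y 0.3
scene 0.35 4026 x [0.05 0.33 0.34] y [0.11 0.12 0.27 0.47] at x-max y 0.39
scene 0.4 4933 x [0.05 0.27 0.35] y [0.11 0.12 0.26 0.44] at x-max y 0.27
scene 0.45 2344 x [0.17 0.26 0.3 ] y [0.11 0.11 0.18 0.25] at x-max y 0.24
scene 0.5 2918 x [0.18 0.26 0.3 ] y [0.11 0.11 0.18 0.26] at x-max y 0.24
scene 0.55 3265 x [0.17 0.26 0.34] y [0.11 0.12 0.18 0.28] at x-max y 0.24
scene 0.6 1583 x [0.24 0.34 0.35] y [0.15 0.16 0.24 0.28] at x-max y 0.25
```

A post stands at x 0.17–0.30, y ≥ 0.11, so I'll keep the arm to its right and approach in stages.

```bash
python3 -m pendant '[[[0,0,-1],-0.149],[[0,0,-1],-0.149],[[0,0,-1],-0.149],[[0,0,-1],-0.149],[[0,0,-1],-0.149],[[0,0,-1],-0.149],[[0,0,-1],-0.149],[[0,0,-1],-0.149]]' 8.5 && python3 -m pendant '[[[3,2.2,0],0],[[3,2.2,0],0],[[3,2.2,0],0],[[3,2.2,0],0],[[3,2.2,0],0],[[3,2.2,0],0],[[3,2.2,0],0],[[3,2.2,0],0]]' && python3 -m pendant '[[[3,2.2,0],0],[[3,2.2,0],0],[[3,2.2,0],0],[[3,2.2,0],0],[[3,2.2,0],0],[[3,2.2,0],0],[[3,2.2,0],0],[[3,2.2,0],0]]'; python3 - <<'E'
from h import *
print(env.state()["joint_pos"],env.state()["tool_rot"])
for n in ["wrist","scene"]:
    p=viewer.capture(n); cv2.imwrite(f"pics/{n}1.png",p["image"][:,:,::-1])
E
```

```text
clock: 1.75
position: [0.2252, -0.5018, 0.3117]
tool_rot: [2.166, 2.275, -0.0]
ft_force: [1.1, 0.6, 0.2]
gripper_width: 0.0849
finger_force: 0.0
clock: 2.55
position: [0.3913, -0.2531, 0.3115]
tool_rot: [2.173, 2.268, -0.0]
ft_force: [0.8, -0.1, -0.6]
gripper_width: 0.085
finger_force: 0.0
clock: 3.35
position: [0.5569, -0.0061, 0.3114]
tool_rot: [2.173, 2.268, -0.0]
ft_force: [0.4, -0.7, -0.3]
gripper_width: 0.0851
finger_force: 0.0
[ 0.38206682  0.34974336 -0.57175334  1.31621418  0.18703464  1.52825249
 -0.12715271] [ 2.17343054e+00  2.26781167e+00 -2.53089479e-05]
```

View pics/scene1.png

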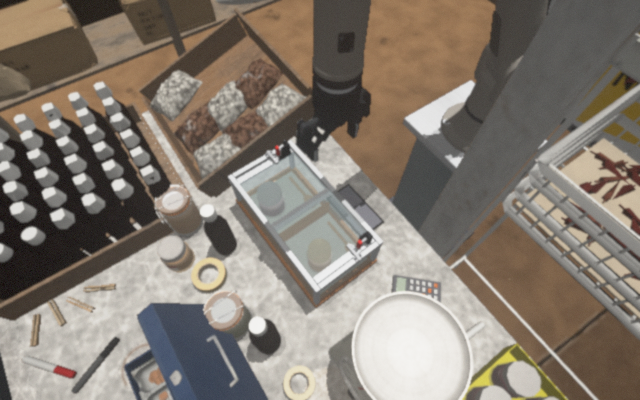

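The scene view shows the gripper near (320,130). The elbow bends away from the post, so there is clearance. I'll go on to hover over the left pull.

```bash
python3 -m pendant '[[[2.8,0.2,0],0],[[2.8,0.2,-0],0],[[2.8,0.2,1.5],0],[[2.8,0.2,1.5],0],[[2.8,0.2,1.5],0],[[0,0,0],0]]'; python3 - <<'E'
from h import *
s=env.state();print(s["joint_pos"].round(2), Ro.from_rotvec(s["tool_rot"]).as_matrix().round(3).tolist())
p=viewer.capture("wrist"); cv2.imwrite("pics/wrist2.png",p["image"][:,:,::-1])
for th in ["left_pull","jar_mid"]:
    for f in (viewer.landmark_of,viewer.spot_in):
        print(th,[(np.round(x["position"],1).tolist(),round(x["confidence"],2),world(p,x["position"]).round(4).tolist()) for x in f(p,th)[:2]])
np.save("w2.npy",p,allow_pickle=True)
E
```

```text
clock: 4.05
position: [0.5575, 0.138, 0.2641]
tool_rot: [-2.16, -2.273, 0.003]
ft_force: [-1.1, 0.4, -0.6]
gripper_width: 0.0852
finger_force: 0.0
[ 0.15  0.41 -0.61  1.36  0.23  1.45 -0.4 ] [[-0.051, 0.999, -0.005], [0.999, 0.051, 0.003], [0.003, -0.005, -1.0]]
left_pull [([328.8, 196.8], 0.92, [0.5637, 0.1387, 0.153])]
left_pull [([368.8, 241.7], 0.7, [0.6089, 0.0842, 0.1276])]
jar_mid []
jar_mid []
```

View pics/wrist2.png

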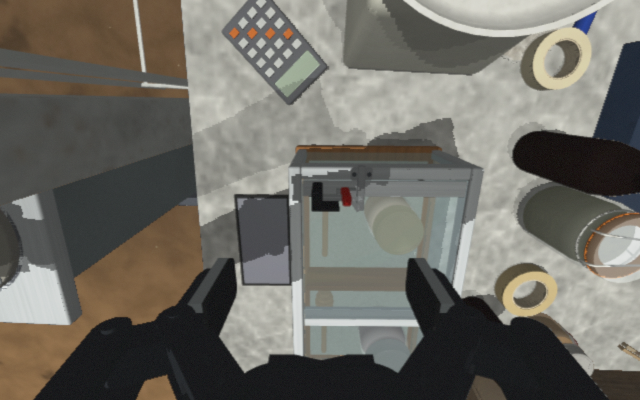

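The wrist view shows the pull at about (330,197): black post at (318,197), red tab at (346,197), strike at (362,190). The yellow jar lid is near (397,232).

```bash
python3 - <<'E'
from h import *
p=np.load("w2.npy",allow_pickle=True).item(); im=p["image"].astype(int)
r,g,b=im[...,0],im[...,1],im[...,2]
d=p["range_z"]
v,u=np.mgrid[0:400,0:640]
c=np.stack([(u-p["cx"])/p["fx"]*d,(v-p["cy"])/p["fy"]*d,d],-1); w=(c-p["t"])@p["R"]
box=(u>300)&(u<375)&(v>170)&(v<225)
for n,m in [("red",(r>120)&(g<70)&(b<70)),("black",(r<50)&(g<50)&(b<50))]:
    m=m&box&(d>0); a=w[m]; print(n,m.sum(),a.mean(0).round(4),a.min(0).round(4),a.max(0).round(4)); t=a[a[:,2]>a[:,2].max()-.006]; print(" top",len(t),t.mean(0).round(4),t.min(0).round(4),t.max(0).round(4))
# lid
y=(r-b>25)&(r>140)&(u>370)&(u<430)&(v>205)&(v<262)
print("yellow",y.sum(),u[y].mean(),v[y].mean(),u[y].min(),u[y].max(),v[y].min(),v[y].max(), world(p,(u[y].mean(),v[y].mean()),z=.108).round(4), "glass z",np.median(w[y][:,2]))
# front frame: boundary between mat/counter and case at height>.1, by rows
for vv in range(170,260,20):
    k=np.where((w[vv,:,2]>.115)&(d[vv]>0)&(u[vv]>250))[0]; print(vv,k[0],w[vv,k[0]].round(4),k[-1],w[vv,k[-1]].round(4))
E
```

```text
<stdin>:9: RuntimeWarning: Mean of empty slice.
  ret = um.true_divide(
Traceback (most recent call last):
ValueError: zero-size array to reduction operation minimum which has no identity
```

```bash
python3 - <<'E'
from h import *
p=np.load("w2.npy",allow_pickle=True).item(); im=p["image"].astype(int)
r,g,b=im[...,0],im[...,1],im[...,2]
d=p["range_z"]
v,u=np.mgrid[0:400,0:640]
c=np.stack([(u-p["cx"])/p["fx"]*d,(v-p["cy"])/p["fy"]*d,d],-1); w=(c-p["t"])@p["R"]
box=(u>300)&(u<375)&(v>170)&(v<225)
print(im[197,346],im[197,318],im[232,397])
for n,m in [("red",(r-g>60)),("black",(r<60)&(g<60)&(b<60))]:
    m=m&box&(d>0); a=w[m]; print(n,m.sum(),a.mean(0).round(4)); 
    if len(a): t=a[a[:,2]>a[:,2].max()-.006]; print(" top",len(t),t.mean(0).round(4),t.min(0).round(4),t.max(0).round(4))
y=(r-b>20)&(r>120)&(u>370)&(u<430)&(v>205)&(v<262)
if y.any(): print("yellow",y.sum(),u[y].mean(),v[y].mean(),u[y].min(),u[y].max(),v[y].min(),v[y].max(), world(p,(u[y].mean(),v[y].mean()),z=.108).round(4), "glass z",np.median(w[y][:,2]))
for vv in range(170,260,20):
    k=np.where((w[vv,:,2]>.115)&(w[vv,:,2]<.14)&(u[vv]>250)&(u[vv]<500))[0]; print(vv,k[0],w[vv,k[0]].round(4),k[-1],w[vv,k[-1]].round(4))
E
```

```text
[86 21 18] [21 25 26] [136 139 124]
red 68 [0.5785 0.1403 0.163 ]
 top 61 [0.5785 0.1399 0.1641] [0.5753 0.1354 0.162 ] [0.5817 0.1437 0.1654]
black 511 [0.5595 0.1389 0.1559]
 top 283 [0.5561 0.1366 0.1637] [0.5478 0.1292 0.1597] [0.572  0.1461 0.1656]
yellow 74 422.05405405405406 227.95945945945945 418 426 206 256 [0.6688 0.0943 0.108 ] glass z 0.12718074539899138
170 288 [0.5244 0.1558 0.1297] 483 [0.7085 0.1656 0.1296]
190 289 [0.5257 0.1362 0.1299] 479 [0.7087 0.146  0.1302]
210 289 [0.5261 0.1154 0.1295] 476 [0.7111 0.125  0.1286]
230 290 [0.5277 0.0948 0.1315] 472 [0.7108 0.1041 0.1301]
250 290 [0.5279 0.0709 0.1288] 468 [0.7117 0.0814 0.1298]
```

```bash
python3 -m pendant '[[[0.1,0.3,2],0],[[0,0,3],0],[[0,0,3],0],[[0,0,2.3],0],[[0,0,0],0]]' 6; python3 - <<'E'
from h import *
p=viewer.capture("wrist"); im=p["image"][60:320,160:480]; cv2.imwrite("pics/wrist3.png",cv2.resize(im[:,:,::-1],None,fx=2,fy=2))
print(viewer.landmark_of(p,"left_pull")[:1])
E
```

```text
clock: 4.8
position: [0.5613, 0.1314, 0.1602]
tool_rot: [-2.174, -2.264, 0.01]
ft_force: [-0.4, -0.5, -0.5]
gripper_width: 0.0603
finger_force: 0.0
[{'position': [327.2, 247.3], 'confidence': 0.78}]
```

View pics/wrist3.png

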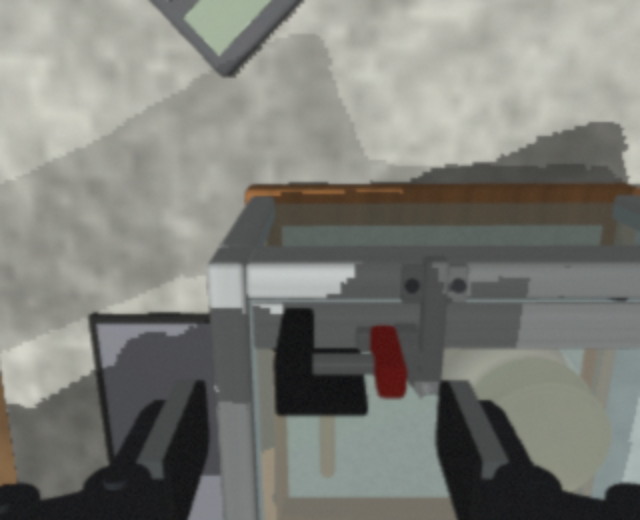

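The crop shows the fingers straddling the pull in x, with the post's left edge at 278 and the tab's right edge at 405 between fingers at 205 and 440. They sit about 7 mm short toward the middle in y. I'll correct that, lower and close.

```bash
python3 -m pendant '[[[0.4,0,0],0],[[0.35,0,0.6],0],[[0,0,0.7],0],[[0,0,0.5],0],[[0,0,0],0],[[0,0,0],0]]'
```

```text
clock: 5.5
position: [0.5627, 0.1416, 0.145]
tool_rot: [-2.173, -2.268, 0.001]
ft_force: [-0.7, -0.1, -0.6]
gripper_width: 0.06
finger_force: 0.0
```

```bash
python3 -m pendant '[[[-0.2,-0.2,0.3],0],[[0,0,0],0],[[0,0,0],0]]' ; python3 -m pendant '[[[0,0,0],0],[[0,0,0],0],[[0,0,0],0],[[0,0,0],0],[[0,0,0],0],[[0,0,0],0]]' 2
```

```text
clock: 5.8
position: [0.5609, 0.1395, 0.1423]
tool_rot: [2.173, 2.268, -0.0]
ft_force: [-0.8, -0.4, 0.8]
gripper_width: 0.0598
finger_force: 0.0
clock: 6.4
position: [0.5608, 0.1389, 0.1441]
tool_rot: [2.172, 2.268, -0.002]
ft_force: [-3.2, -3.6, 8.6]
gripper_width: 0.0232
finger_force: 59.1
```

```bash
python3 -m pendant '[[[-0.5,0,0],0],[[-1,0,0],0],[[-1,0,0],0],[[-1,0,0],0],[[0,0,0],0]]'
```

```text
clock: 6.9
position: [0.5623, 0.1044, 0.1441]
tool_rot: [2.173, 2.268, -0.0]
ft_force: [-3.4, -0.9, 9.0]
gripper_width: 0.0234
finger_force: 59.6
```

```bash
python3 -m pendant '[[[-1.5,0,0],0],[[-1.5,0,0],0],[[-1.5,0,0],0],[[-1.5,0,0],0],[[-1.5,0,0],0],[[-1.3,0,0],0],[[-1,0,0],0],[[-0.4,0,0],0]]'; python3 -m pendant '[[[0,0,0],0],[[0,0,0],0]]';python3 - <<'E'
from h import *
p=viewer.capture("wrist"); cv2.imwrite("pics/wrist4.png",p["image"][:,:,::-1])
E
```

```text
clock: 7.7
position: [0.5668, 0.0044, 0.1442]
tool_rot: [-2.172, -2.268, -0.004]
ft_force: [-4.0, 5.2, 7.9]
gripper_width: 0.0235
finger_force: 60.4
clock: 7.9
position: [0.5668, 0.0045, 0.1442]
tool_rot: [-2.171, -2.27, -0.003]
ft_force: [-3.5, 1.5, 8.4]
gripper_width: 0.0233
finger_force: 60.2
```

View pics/wrist4.png

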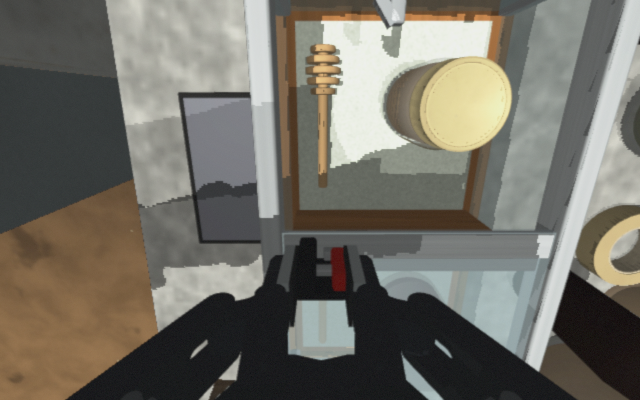

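The left compartment is now open, with the jar's yellow lid at (466,104) and the lid's pull still in the fingers. I'll nudge it to the stop and locate the jar.

```bash
python3 -m pendant '[[[-0.4,0,0],0],[[0,0,0],0]]'; python3 - <<'E'
from h import *
p=viewer.capture("wrist"); im=p["image"].astype(int); d=p["range_z"]
v,u=np.mgrid[0:400,0:640]
c=np.stack([(u-p["cx"])/p["fx"]*d,(v-p["cy"])/p["fy"]*d,d],-1); w=(c-p["t"])@p["R"]
m=(d>0)&(w[...,2]>.102)&(w[...,2]<.118)&(u>380)&(u<530)&(v>40)&(v<170)&(im[...,0]-im[...,2]>20)
a=w[m]; print(m.sum(),a.mean(0),a.min(0),a.max(0)); (cx,cy),r=cv2.minEnclosingCircle(a[:,:2].astype(np.float32)); print(cx,cy,r)
print([(x["position"],x["confidence"]) for x in viewer.landmark_of(p,"jar_mid")[:1]])
print(env.state()["position"],env.state()["ft_force"])
E
```

```text
clock: 8.15
position: [0.5668, 0.0045, 0.1442]
tool_rot: [-2.166, -2.27, -0.009]
ft_force: [-3.5, 5.8, 7.8]
gripper_width: 0.0236
finger_force: 59.7
7061 [0.64367474 0.08789812 0.10878016] [0.61824992 0.06081821 0.10200229] [0.67045418 0.11290575 0.11179717]
0.6444518566131592 0.08678387850522995 0.026606494560837746
[]
[0.56675568 0.00448206 0.14420264] [-2.86018834  7.00764158  6.57191433]
```

```bash
python3 -m pendant '[[[0,0,0],0],[[0,0,0],0],[[0,0,0],0]]' 7 && python3 -m pendant '[[[0,0,-2],0],[[0,0,-3.5],0],[[0,0,-3],0],[[2.6,2.7,0],0],[[2.6,2.7,0],0],[[2.6,2.7,0],0],[[0,0,0],0]]'
```

```text
clock: 8.55
position: [0.5663, -0.0016, 0.1419]
tool_rot: [-2.173, -2.268, 0.003]
ft_force: [-0.1, -0.0, -0.8]
gripper_width: 0.0663
finger_force: 0.0
clock: 9.25
position: [0.6451, 0.0859, 0.2253]
tool_rot: [-2.163, -2.272, -0.003]
ft_force: [-0.3, 0.7, -0.1]
gripper_width: 0.0704
finger_force: 0.0
```

```bash
python3 -m pendant '[[[0.1,0,2.5],0],[[0,0,2.5],0],[[0,0,2.5],0],[[0,0,1.5],0],[[0,0,0],0],[[0,0,0],0]]'
```

```text
clock: 9.85
position: [0.6447, 0.0808, 0.1378]
tool_rot: [2.174, 2.268, 0.0]
ft_force: [0.1, 0.9, 0.6]
gripper_width: 0.07
finger_force: 0.0
```

```bash
python3 -m pendant '[[[0.6,0,0],0],[[0,0,1.5],0],[[0,0,1.5],0],[[0,0,1.2],0],[[0,0,0.9],0],[[0,0,0],0],[[0,0,0],0]]'
```

```text
clock: 10.55
position: [0.6442, 0.0872, 0.0859]
tool_rot: [-2.173, -2.268, 0.001]
ft_force: [0.1, -0.1, -0.2]
gripper_width: 0.0704
finger_force: 0.0
```

```bash
python3 -m pendant '[[[0,0,0],0],[[0,0,0],0],[[0,0,0],0],[[0,0,0],0],[[0,0,0],0]]' 4.5 && python3 -m pendant '[[[0,0,-1],0],[[0,0,-2],0],[[0,0,-2],0],[[0,0,-2.5],0],[[0,0,-2.5],0],[[0,0,-2.5],0],[[0,0,-2],0],[[0,0,0],0]]'; python3 - <<'E'
from h import *
p=viewer.capture("wrist"); cv2.imwrite("pics/wrist5.png",p["image"][:,:,::-1])
p=viewer.capture("top"); l=viewer.landmark_of(p,"mat_top")[:1]; print([world(p,x["position"],z=.004) for x in l])
im=p["image"].astype(int); m=np.zeros((400,640),bool); m[230:285,265:350]=1
print(im[256,310],im[256,330],im[290,310])
E
```

```text
clock: 11.05
position: [0.6454, 0.0875, 0.0877]
tool_rot: [2.172, 2.267, 0.004]
ft_force: [0.4, -0.2, 5.6]
gripper_width: 0.0504
finger_force: 63.3
clock: 11.85
position: [0.6451, 0.088, 0.2339]
tool_rot: [2.171, 2.267, 0.006]
ft_force: [1.4, 0.1, -3.4]
gripper_width: 0.0503
finger_force: 63.2
[]
[108 104  95] [79 78 82] [124 117 109]
```

View pics/wrist5.png

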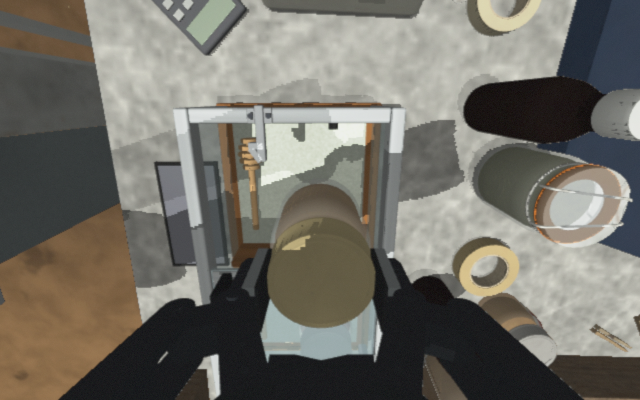

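The jar is held level and clear. The mat's front-left corner is near (155,162) and its front-right corner near (172,266). I'll compute those positions.

```bash
python3 - <<'E'
from h import *
p=viewer.capture("wrist")
a=world(p,(155,162),z=.004);b=world(p,(172,266),z=.004);print(a,b,np.hypot(*(a-b)[:2]))
e=(a-b)/np.linalg.norm(a-b); n=np.array([e[1],-e[0],0]); print("centre",(a+b)/2+.04*n)
E
```

```text
[0.43453706 0.08620817 0.004     ] [ 0.43878089 -0.06171521  0.004     ] 0.14798425023806944
centre [0.47664252 0.01339358 0.004     ]
```

```bash
python3 -m pendant '[[[0,-2,-1],0],[[0,-3,-1],0],[[0,-4,0],0],[[0,-4,0],0],[[-2,-3,0],0],[[-3,-1.6,0],0],[[-1,0,0],0],[[0,0,0],0]]' && python3 -m pendant '[[[0,0,2.5],0],[[0,0,3],0],[[0,0,3],0],[[0,0,3],0],[[0,0,2],0],[[0,0,0],0],[[0,0,0],0]]'
```

```text
clock: 12.85
position: [0.4702, 0.0169, 0.2502]
tool_rot: [-2.179, -2.263, 0.004]
ft_force: [0.0, -0.1, -2.6]
gripper_width: 0.0502
finger_force: 63.5
clock: 13.55
position: [0.4713, 0.0212, 0.1162]
tool_rot: [-2.17, -2.269, -0.001]
ft_force: [0.7, 0.4, -2.8]
gripper_width: 0.0504
finger_force: 63.7
```

```bash
python3 -m pendant '[[[0,0,1.2],0],[[0,0,1.2],0],[[0,0,0.8],0],[[0,0,0.5],0],[[0,0,0.3],0],[[0,0,0.2],0],[[0,0,0],0],[[0,0,0],0]]'
```

```text
clock: 14.35
position: [0.4713, 0.0198, 0.0746]
tool_rot: [2.173, 2.268, 0.001]
ft_force: [-0.2, -0.1, -2.9]
gripper_width: 0.0506
finger_force: 63.6
```

```bash
python3 -m pendant '[[[0,0,0.1],0],[[0,0,0.1],0],[[0,0,0],0]]'; python3 -m pendant '[[[0,0,0.1],0],[[0,0,0],0],[[0,0,0],0]]'
```

```text
clock: 14.65
position: [0.4716, 0.0198, 0.0736]
tool_rot: [2.172, 2.268, 0.001]
ft_force: [-2.2, -1.2, 5.7]
gripper_width: 0.0509
finger_force: 64.4
clock: 14.95
position: [0.4717, 0.0197, 0.0736]
tool_rot: [2.172, 2.267, -0.0]
ft_force: [-4.1, -0.8, 12.0]
gripper_width: 0.0506
finger_force: 65.0
```

```bash
python3 -m pendant '[[[0,0,-0.2],0],[[0,0,0],0],[[0,0,0],0],[[0,0,0],0]]' 6.4 && python3 -m pendant '[[[0,0,-0.5],0],[[0,0,-1],0],[[0,0,-2],0],[[0,0,-3],0],[[0,0,-4],0],[[0,0,-4],0],[[0,0,0],0]]'; python3 - <<'E'
from h import *
p=viewer.capture("wrist"); cv2.imwrite("pics/wrist6.png",p["image"][:,:,::-1])
for th in ["left_pull","right_pull"]: print(th,[(x["position"],x["confidence"],world(p,x["position"]).round(4)) for x in viewer.landmark_of(p,th)[:2]])
E
```

```text
clock: 15.35
position: [0.4659, 0.0193, 0.0726]
tool_rot: [-2.169, -2.264, 0.013]
ft_force: [-11.3, -0.7, 4.2]
gripper_width: 0.0635
finger_force: 0.4
clock: 16.05
position: [0.4765, 0.0209, 0.2256]
tool_rot: [2.165, 2.26, 0.018]
ft_force: [1.3, -0.4, -0.2]
gripper_width: 0.064
finger_force: 0.0
left_pull [([438.8, 235.3], 0.85, array([0.5726, 0.0044, 0.1523]))]
right_pull []
```

View pics/wrist6.png

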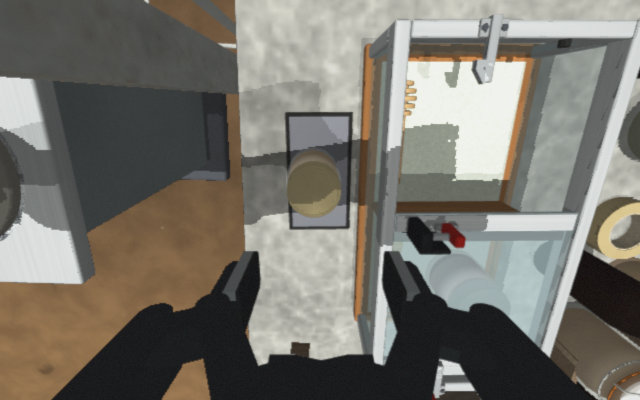

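The jar stands upright on the mat, its lid at (314,187). The left pull is at (438,235). I'll check where the jar sits.

```bash
python3 - <<'E'
from h import *
p=viewer.capture("wrist"); d=p["range_z"]
v,u=np.mgrid[0:400,0:640]
c=np.stack([(u-p["cx"])/p["fx"]*d,(v-p["cy"])/p["fy"]*d,d],-1); w=(c-p["t"])@p["R"]
m=(w[...,2]>.085)&(w[...,2]<.105)&(u>270)&(u<350)&(v>140)&(v<230); a=w[m]
(cx,cy),r=cv2.minEnclosingCircle(a[:,:2].astype(np.float32)); print(m.sum(),cx,cy,r,np.percentile(a[:,2],[50,95]), np.linalg.lstsq(np.c_[a[:,:2],np.ones(len(a))],a[:,2],rcond=None)[0])
c4=[world(p,q,z=.004)[:2].round(4) for q in [(287,113),(351,113),(349,228),(289,228)]]; print(c4,np.mean(c4,0))
s=env.state(); print(s["position"],Ro.from_rotvec(s["tool_rot"]).as_matrix().round(3).tolist(),s["joint_pos"].round(2))
E
```

```text
2405 0.4710003733634949 0.019216055050492287 0.026295805349946022 [0.09481828 0.09618659] [-0.01268723 -0.01796203  0.10101433]
[array([0.4298, 0.0858]), array([0.5034, 0.089 ]), array([ 0.5117, -0.0549]), array([ 0.4335, -0.0582])] [0.4696   0.015425]
[0.47077191 0.01968134 0.2179793 ] [[-0.043, 0.999, -0.0], [0.999, 0.043, -0.0], [-0.0, -0.0, -1.0]] [ 0.44  0.21 -0.61  1.72  0.12  1.26 -0.15]
```

```bash
python3 -m pendant '[[[-2,2.8,0],0],[[-2,3,0],0],[[-2,3,0],0],[[0,0,0],0]]' 0 && python3 -m pendant '[[[0,0,2],0],[[0,0,2],0],[[0,0,2],0],[[0,0,1.1],0],[[0,0,0],0],[[0,0,0],0]]'
```

```text
clock: 16.65
position: [0.5637, -0.0411, 0.2153]
tool_rot: [-2.179, -2.261, 0.003]
ft_force: [0.1, -0.1, -0.7]
gripper_width: 0.0057
finger_force: 0.0
clock: 17.25
position: [0.5614, -0.0361, 0.1474]
tool_rot: [-2.173, -2.269, -0.0]
ft_force: [0.5, 0.6, 0.1]
gripper_width: -0.0
finger_force: 0.0
```

```bash
python3 -m pendant '[[[1,0,0],0],[[1.5,0,0],0],[[2,0,0],0],[[2,0,0],0],[[2,0,0],0],[[2,0,0],0],[[2,0,0],0],[[0.5,0,0],0]]' && python3 -m pendant '[[[0,0,0],0]]'; python3 - <<'E'
from h import *
p=viewer.capture("wrist"); cv2.imwrite("pics/wrist7.png",p["image"][:,:,::-1])
E
```

```text
clock: 18.05
position: [0.5559, 0.0974, 0.1485]
tool_rot: [2.167, 2.274, 0.004]
ft_force: [1.2, -3.5, 2.2]
gripper_width: 0.0002
finger_force: 1.8
clock: 18.15
position: [0.5557, 0.0957, 0.148]
tool_rot: [-2.17, -2.272, -0.002]
ft_force: [0.1, -0.1, -0.2]
gripper_width: 0.0002
finger_force: 0.0
```

View pics/wrist7.png

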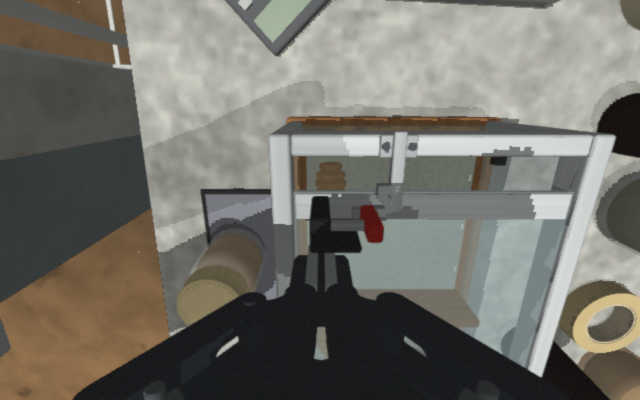

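The closed fingers push on the web at about (335,240), clear of the tab, and the lid has roughly 20 mm left to go. I'll push it home.

```bash
python3 -m pendant '[[[0.8,0,0],0],[[0.8,0,0],0],[[0.3,0,0],0],[[0.3,0,0],0],[[0.3,0,0],0]]'; python3 -m pendant '[[[0.2,0,0],0],[[0.2,0,0],0],[[0,0,0],0]]'
```

```text
clock: 18.7
position: [0.555, 0.1154, 0.1472]
tool_rot: [2.174, 2.264, -0.006]
ft_force: [-0.8, -7.3, 1.6]
gripper_width: -0.0
finger_force: 3.4
clock: 19.0
position: [0.5549, 0.119, 0.1472]
tool_rot: [2.174, 2.264, -0.006]
ft_force: [-0.8, -6.5, 2.7]
gripper_width: 0.0001
finger_force: 3.2
```

```bash
for i in 1; do python3 -m pendant '[[[0.2,0,0],0],[[0,0,0],0]]'; done; python3 -m pendant '[[[0.2,0,0],0],[[0,0,0],0]]'; python3 -m pendant '[[[0.2,0,0],0],[[0,0,0],0]]'
```

```text
clock: 19.2
position: [0.5548, 0.1198, 0.1472]
tool_rot: [2.174, 2.262, -0.008]
ft_force: [0.2, -7.2, 1.8]
gripper_width: -0.0004
finger_force: 4.0
clock: 19.4
position: [0.5548, 0.1198, 0.1472]
tool_rot: [2.175, 2.259, -0.012]
ft_force: [-1.0, -10.1, 4.0]
gripper_width: -0.0003
finger_force: 5.2
clock: 19.6
position: [0.5548, 0.1198, 0.1472]
tool_rot: [2.175, 2.257, -0.016]
ft_force: [-2.1, -12.8, 5.2]
gripper_width: 0.0002
finger_force: 6.5
```

```bash
python3 -m pendant '[[[0.4,0,0],0],[[0.4,0,0],0],[[0,0,0],0]]'; python3 -m pendant '[[[-0.8,0,0],0],[[-0.8,0,0],0],[[-1,0,0],0],[[0,0,0],0]]'; python3 - <<'E'
from h import *
p=viewer.capture("wrist"); cv2.imwrite("pics/wrist8.png",cv2.resize(p["image"][90:290,180:500,::-1],None,fx=2,fy=2))
l=viewer.landmark_of(p,"left_pull")[:1]; print([(x["position"],world(p,x["position"]).round(4)) for x in l])
E
```

```text
clock: 19.9
position: [0.5548, 0.1199, 0.1472]
tool_rot: [2.176, 2.246, -0.031]
ft_force: [-3.5, -23.3, 9.9]
gripper_width: 0.0002
finger_force: 11.5
clock: 20.3
position: [0.5552, 0.1102, 0.1472]
tool_rot: [-2.174, -2.267, -0.001]
ft_force: [1.2, -0.1, 0.0]
gripper_width: 0.0003
finger_force: 0.0
[([344.9, 216.6], array([0.5655, 0.1382, 0.1532]))]
```

View pics/wrist8.png

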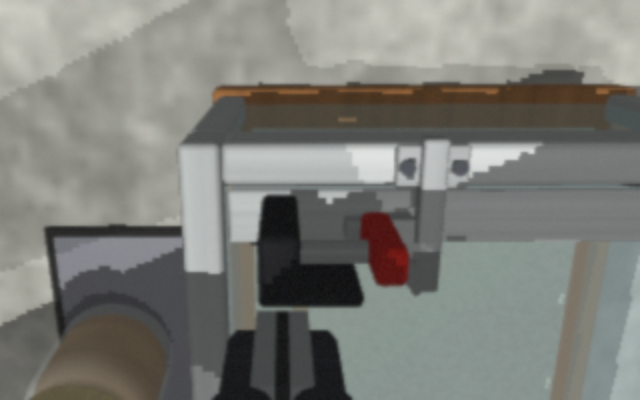

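The lid stayed home after I backed off, with the pull at y=0.138 as it was at first. I'll retreat and repeat the first measurement from the same viewpoint to confirm.

```bash
python3 -m pendant '[[[-0.5,0,-2],0],[[0,0,-3],0],[[1,0,-3.5],0],[[2.3,0,-3.2],0],[[0,0,0],0],[[0,0,0],0]]'; python3 - <<'E'
from h import *
p=viewer.capture("wrist"); im=p["image"].astype(int)
r,g,b=im[...,0],im[...,1],im[...,2]; d=p["range_z"]
v,u=np.mgrid[0:400,0:640]
c=np.stack([(u-p["cx"])/p["fx"]*d,(v-p["cy"])/p["fy"]*d,d],-1); w=(c-p["t"])@p["R"]
box=(abs(w[...,0]-.565)<.03)&(abs(w[...,1]-.135)<.03)&(w[...,2]>.14)
for n,m in [("red",(r-g>60)),("black",(r<60)&(g<60)&(b<60))]:
    a=w[m&box]; t=a[a[:,2]>a[:,2].max()-.006]; print(n,len(t),t.mean(0).round(4),t.min(0).round(4),t.max(0).round(4))
print([(x["position"],world(p,x["position"]).round(4)) for x in viewer.landmark_of(p,"left_pull")[:1]])
q=viewer.capture("top"); print([(x["position"],world(q,x["position"]).round(3)) for x in viewer.landmark_of(q,"right_pull")[:1]])
q=viewer.capture("scene"); print([(x["position"],world(q,x["position"]).round(3)) for n in ("left_pull","right_pull") for x in viewer.landmark_of(q,n)[:1]]); cv2.imwrite("pics/scene9.png",q["image"][100:340,180:460,::-1].repeat(2,0).repeat(2,1))
E
```

```text
clock: 21.0
position: [0.5538, 0.141, 0.2651]
tool_rot: [2.168, 2.273, 0.004]
ft_force: [-0.6, -0.6, -0.6]
gripper_width: 0.0001
finger_force: 0.0
red 80 [0.5784 0.1405 0.1638] [0.5751 0.1362 0.1602] [0.5818 0.1444 0.1657]
black 1237 [0.5532 0.1595 0.3575] [0.535  0.1542 0.3548] [0.5707 0.162  0.3608]
[([330.6, 201.1], array([0.5626, 0.1371, 0.1525]))]
[([402.5, 202.3], array([ 0.587, -0.183,  0.125]))]
[([361.9, 237.2], array([0.57 , 0.134, 0.161])), ([279.8, 146.9], array([ 0.564, -0.214,  0.093]))]
```

View pics/scene9.png

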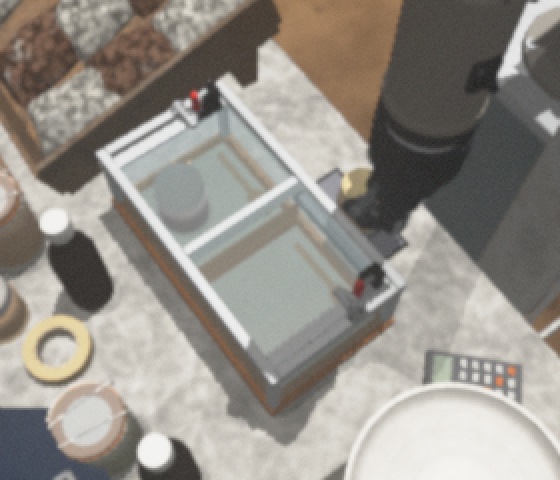

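The tab is back at its starting position: x 0.5784 against 0.5785, y 0.1405 against 0.1399. The scene view shows the plum jar in the right compartment, both lids shut and the yellow-lid jar on the mat.

```bash
python3 -c "
from station import env
print(env.hand_in())"
```

```text
the job is handed in; nothing more can be done
None
```

I handed the job in at about 21 s: the yellow-lid jar stands upright on the grey mat, the left lid is shut with its tab back where it started, and the right lid and plum jar were left alone; the hand-in returned no verdict.

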